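Roll a mosaic lamp drum into its vee cradle and clamp it

TASK

Roll the tiled drum gently up the ramp (do not lift it) until it drops into the vee cradle, then let go and let it settle and centre itself. Then press the red plunger knob straight down until its sprung pad grips the drum with about 8 N, never more than 18 N, and leave it clamped; do not disturb the other things on the table.

Things in the scene. Friction and masses are not known exactly. Their poses are not given: they have to be found in the camera images.
- cradle: Fixed wooden cradle. Origin on the table under the middle of the vee; +x is the rolling direction (from the waiting drum up the ramp into the vee), y along the groove, z up. Base board 12 mm thick, x -275 to +175 mm, y -120 to +120. The vee's flanks slope 30 degrees: bottom at x 0, 18 high; far flank ends at x 62, 54 high.
- lip (a point): Middle of the lip at the top of the 160 mm wide ramp, 36 mm above the table at cradle x -31. The ramp starts at cradle x -67 on a level deck 24 mm above the table (x -265 to -62, 180 wide). Past the lip the near flank falls to the bottom of the vee. Axes as the cradle.
- vee (a point): Where the middle of the drum lies when it is seated and centred: 75.7 mm above the table over the bottom of the vee. Axes as the cradle.
- beam (a point): Middle of the underside of the fixed crossbeam over the vee, 204 mm above the table; the beam is 30 mm wide along x, 260 long along y, 16 thick, guides the plunger, and stands on two 14 mm posts at cradle y -112 and +112. Axes as the cradle.
- drum_center (a point): Middle of the loose drum: glazed lamp body with glass tiles, 100 mm in diameter (too thick to grasp), 140 long, 0.4 to 0.8 kg; y is its axis. It waits on the deck 100 to 195 mm before the vee, nearly square. It rolls back if let go on the ramp and drops into the vee once past the lip. Fingers pushing level drag on it and it wedges: rise while pushing, so it rolls. Stay under 18 N.
- clamp: Plunger; origin mid-top of its red knob (42 mm wide), at first 288 to 300 mm above the table. Slides down only, 85 mm; takes about 8 to 11 N to move, stays where left. Its rubber pad (34 mm disc, 2 N/mm spring) hangs 120 to 140 mm below the knob's top, unknown each time: feel for the force rising above the drag, then press 4 mm on for 8 N. Over 15 N it slips back.
Mind the look-alikes: they are no part of the job. Leave any purple or yellow look-alike of the part that bears drum_center alone.

How it is judged:
By the outcome, as a careful person would: the job done as asked, in the order asked, and still so for the second after the job is handed in, with the robot touching nothing.
It also fails if it takes over 72 s, if anything falls off the work surface, if the arm or the gripper's body presses on something with over 40 N, if the wrist force passes 120 N, or if a joint passes its speed limit or range.

ROBOT

A 6-joint arm with a two-finger parallel gripper is mounted at the origin on the work surface. World frame = base frame: x ahead of the robot, y to its left, z up, the work surface at z = 0. Lengths are in m, angles in rad, forces in N, time in s.
With the tool pointing down it reaches from about 0.35 to 0.975 m from the base axis. Payload 17.4 kg.
Tool frame: the origin (TCP) lies midway between the tips of the shut fingers; the grasp point (between the pads) lies 19 mm behind it; z points along the fingers, x is the direction in which the jaws open and shut, and the axes are right-handed (so a half turn about z gives the same grasp; the last joint's range is limited). The gripper opens to 85 mm and grips with 20 to 120 N. Pads are 22 mm wide; open, the fingers measure 114 mm over their backs; the gripper's body (76 mm by 85 mm) begins 54 mm behind the grasp point. The pads swing forward as they close: fully open they stand 13 mm farther back than shut.
Start: joints at [1.066, 0.116, 1.442, -0, 1.584, -0.038], TCP at [0.304, 0.603, 0.231] pointing down, gripper open.
Joint ranges: [-2.83, 2.83], [-0.83, 2.19], [0.07, 2.5], [-1.14, 4.28], [0.01, 3], [-2.97, 2.97]. Speed limits (rad/s): [1.89, 1.89, 2.22, 3.14, 3.14, 3.14].

INTERFACE

Orientations are given as [roll, pitch, yaw] about the fixed x, y, z axes, in that order (R = Rz(yaw) Ry(pitch) Rx(roll)).
In Python, from rig import * gives the robot as it stands. The module is installed in compiled form; this text tells all that it offers.
- The arm moves only by the tool drive_tool, never from a script. Its argument "commands" is a list that holds one entry, the list of rows, each a list of 6 numbers: the shift along the tool's x, y, z normalised to -1 to 1, where 1 is 0.02 m, then the turn, a rotation vector about the tool's x, y, z normalised to -1 to 1, where 1 is 6 degrees. A call has 1 to 12 rows; each row shifts and turns the pose as measured when the row begins, along the tool's axes as they then stand; what a row does not reach is not made up. A row lasts 1/10 s, in which the tool goes at most 50 mm and 8.59 degrees, less where a joint would pass 70% of its speed; a pose out of reach is approached as far as the arm can. A call with a number of a shift or a turn outside -1 to 1 is refused whole. A call with a gripper value outside its range is refused whole. "gripper" is the opening, from 0 (shut) to 1 (fully open), set as the call begins (left out, the last holds). The fingers move at their own pace and stop on an object; "squeeze" is the grip in N (left out, the last holds). Time passes only in rows, so rows that do not move let the fingers close. It gives the time, the measured TCP pose, the force and the opening at its end, in the units of the state.
- get_obs(): the state, without advancing time (a new reading comes with each control period).
- camera(name): name is "side" or "top" or "wrist"; returns the picture (384x512x3 uint8, red, green, blue); there is no depth.
- calibration(name): a dict with "fx", "fy", "cx", "cy" (pixels), "k1" (the pictures are not rectified: a ray, as slopes to the right and down, at radius r is drawn at 1 + k1 r^2 times it, then the intrinsics apply), "eye" and "orientation" of the camera in the world. Camera axes: x right, y up, looking along -z (the intrinsics and any distortion apply to the point x, -y, -z); pixel columns grow to the right and rows downward; lengths in m; the calibration is good to about 2 mm. A picture is of the moment at which its call begins: read the wrist's pose just before it. calibration takes no time and is no camera call; for the wrist camera it gives the pose at the moment of the call.
- close_job(): hands the job in, once; it reports no verdict.
The state is a dict: "time": time; "q": joint angles; "dq": joint speeds; "joint_efforts": joint torques, N m; "eef_pos": TCP position; "tool_rot": TCP orientation; "wrist_force": force on the tool from outside, world axes, zero at the start; "torque": the same for the moment, N m; "opening": finger opening in m.
Only numpy, scipy, OpenCV 4.12 (cv2) and the standard library are available. Lean on these libraries where they do the work, as an engineer would, in place of code of your own. Each camera call takes 0.05 s, during which the arm holds its last target. There are 200 camera calls.

## Working session

There is one attempt and no reset: what is moved stays moved. The work goes in short steps, Python scripts to look and compute and a tool call to move; the robot and the scene stay as the last step left them, time stands still between calls to the robot, and variables do not carry over. Pictures are saved under pics/ and viewed, about 8 in all and at most 12, crops included, and the job is handed in when it is done.

Besides the shell and the picture viewer there is one more tool, called after "Request:" as name([rows], argument=value, ...), one row to a line, values as JSON. drive_tool: Moves the arm, as the interface text tells. Its arguments: {"type":"object","properties":{"commands":{"type":"array","items":{"type":"array","items":{"type":"array","items":{"type":"number","minimum":-1,"maximum":1}}}},"gripper":{"type":"number"},"squeeze":{"type":"number"}},"required":["commands"]}

```bash
mkdir -p pics; cat > h.py <<'E'
from rig import *
import numpy as np, cv2
from scipy.spatial.transform import Rotation as Ro
def M(c):
    o=np.array(c["orientation"],float)
    return o if o.shape==(3,3) else (Ro.from_euler('xyz',o).as_matrix() if o.size==3 else Ro.from_quat(o).as_matrix())
def ray(c,u,v):
    x=(u-c["cx"])/c["fx"]; y=(v-c["cy"])/c["fy"]; s=1
    for _ in range(30): s=1+c["k1"]*((x/s)**2+(y/s)**2)
    d=M(c)@np.array([x/s,-y/s,-1]); return np.array(c["eye"],float),d
def onz(c,u,v,z):
    e,d=ray(c,u,v); return e+d*(z-e[2])/d[2]
def proj(c,P):
    p=(np.atleast_2d(P)-np.array(c["eye"]))@M(c); x=p[:,0]/-p[:,2]; y=-p[:,1]/-p[:,2]
    s=1+c["k1"]*(x*x+y*y); return np.c_[c["fx"]*x*s+c["cx"],c["fy"]*y*s+c["cy"]]
def tri(c1,p1,c2,p2):
    e1,d1=ray(c1,*p1); e2,d2=ray(c2,*p2)
    t=np.linalg.lstsq(np.c_[d1,-d2],e2-e1,rcond=None)[0]
    a=e1+d1*t[0]; b=e2+d2*t[1]; return (a+b)/2, np.linalg.norm(a-b)
def snap(n,f):
    im=camera(n); cv2.imwrite(f'pics/{f}.png',im[:,:,::-1]); return im
E
python3 - <<'E'
from h import *
for n in ("side","top","wrist"):
    snap(n,n+"0"); c=calibration(n); print(n,c)
print(get_obs())
a=cv2.imread('pics/top0.png');b=cv2.imread('pics/side0.png')
cv2.imwrite('pics/top0b.png',cv2.resize(a,(800,600),interpolation=3));cv2.imwrite('pics/side0b.png',cv2.resize(b,(800,600),interpolation=3))
E
```

```text
side {'fx': 347.2414092153178, 'fy': 347.2414092153178, 'cx': 256.4035705157184, 'cy': 185.60798376015612, 'k1': 0.00867678527418376, 'eye': array([ 0.18243897, -0.70686136,  0.64849799]), 'orientation': array([ 0.99628982, -0.01702756, -0.41192733])}
top {'fx': 446.3320256777351, 'fy': 446.3320256777351, 'cx': 256.95062713182546, 'cy': 194.5076518027907, 'k1': -0.04299451171038673, 'eye': array([ 0.31745917, -0.00923419,  1.15865755]), 'orientation': array([ 0.15921955, -0.00592292, -1.58629752])}
wrist {'fx': 300.35512177539243, 'fy': 300.35512177539243, 'cx': 256.1124860966642, 'cy': 192.01057897086105, 'k1': -0.0020105664065850457, 'eye': array([0.24028948, 0.63550329, 0.37296946]), 'orientation': array([-2.83162688e-01,  5.88548166e-04,  1.10410642e+00])}
{'time': 0.15, 'q': array([ 1.06620326e+00,  1.16431936e-01,  1.44206437e+00, -1.00186743e-05,
        1.58401260e+00, -3.78083422e-02]), 'dq': array([ 0.001126  , -0.00195561, -0.00251201, -0.00056411,  0.0007145 ,
       -0.00113259]), 'joint_efforts': array([ 5.75288923e-04, -7.32511067e+01, -6.32848406e+01, -1.18209527e-04,
        4.91812578e-03, -2.36086862e-05]), 'eef_pos': array([0.30371611, 0.60266977, 0.23072337]), 'tool_rot': array([-3.14156803e+00,  9.15974713e-04,  1.10401149e+00]), 'wrist_force': array([0.5503116 , 0.02021095, 0.26810575]), 'torque': array([ 0.00503621,  0.00676907, -0.05134106]), 'opening': 0.08512109538275861}
```

View pics/top0b.png

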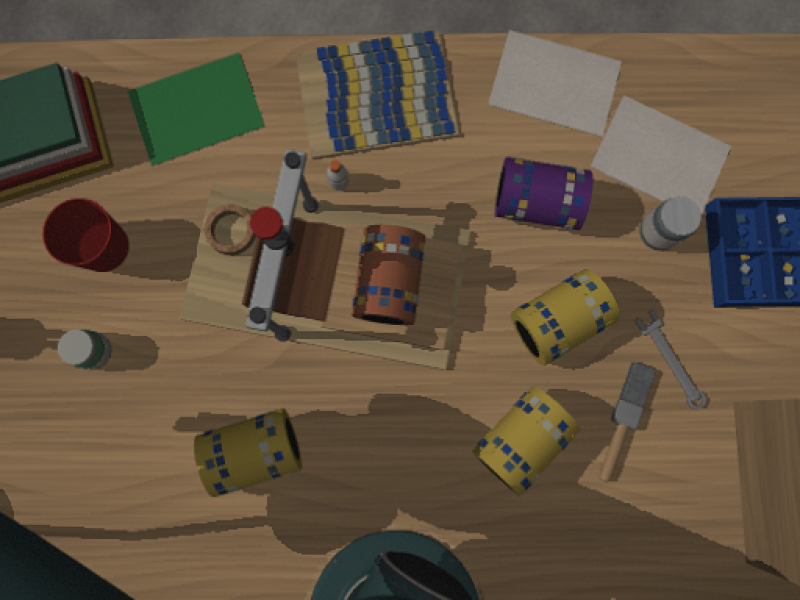

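View pics/side0b.png

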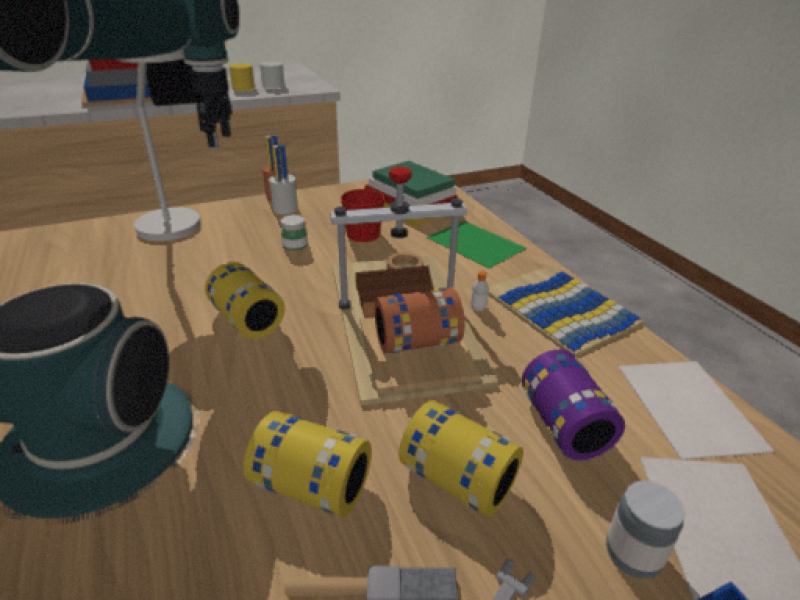

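The top view shows five drums (800x600 pixels): terracotta at (390,275) on the cradle deck, purple at (545,193), and yellow at (565,315), (527,440) and (248,452). I choose the terracotta one on the deck. The red knob is at (267,222). The other red thing, the cup at (85,235), is not a knob. Next I check the choice in a close crop.

```bash
python3 - <<'E'
import cv2,numpy as np
a=cv2.imread('pics/top0.png')[90:250,105:315];b=cv2.imread('pics/side0.png')[100:265,205:325]
a=cv2.convertScaleAbs(cv2.resize(a,None,fx=3.8,fy=3.75,interpolation=2),alpha=1.4)
cv2.imwrite('pics/ta.png',a);cv2.imwrite('pics/sb.png',cv2.convertScaleAbs(cv2.resize(b,None,fx=3.6,fy=3.6,interpolation=2),alpha=1.4))
E
```

```text
(no output)
```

View pics/ta.png

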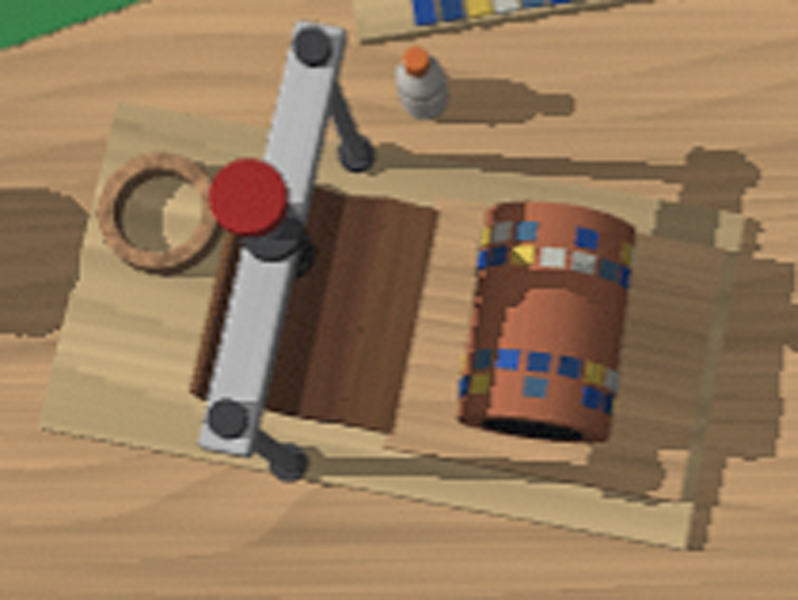

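View pics/sb.png

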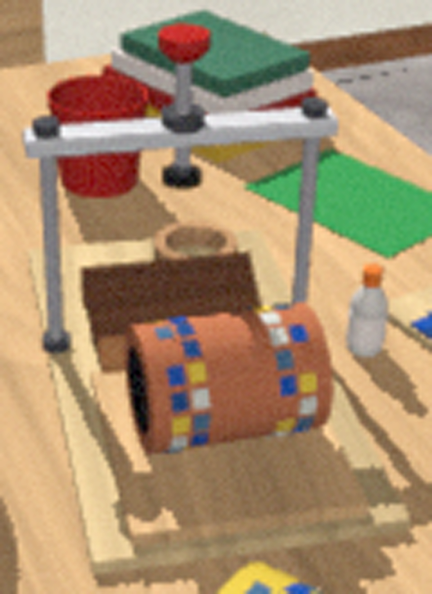

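```bash
cat > fit.py <<'E'
from h import *
from scipy.optimize import least_squares
T=calibration("top");S=calibration("side")
t=lambda p:(p[0]/3.8+105-.37,p[1]/3.75+90-.37); s=lambda p:(p[0]/3.6+205-.36,p[1]/3.6+100-.36)
A=[((120,103),(.175,-.12,.012)),((40,430),(.175,.12,.012)),((688,548),(-.275,.12,.012)),
((200,447),(.015,.13,.22)),((252,456),(-.015,.13,.22)),((297,23),(.015,-.13,.22)),((346,33),(-.015,-.13,.22)),
((287,463),(0,.112,.015)),((357,155),(0,-.112,.015))]
B=[((57,342),(0,.112,.015)),((30,133),(-.015,.13,.22)),((335,118),(-.015,-.13,.22)),((100,575),(-.275,.12,.012))]
def W(p,X): X=np.atleast_2d(X); c,q=np.cos(p[2]),np.sin(p[2]); return np.c_[p[0]+c*X[:,0]-q*X[:,1],p[1]+q*X[:,0]+c*X[:,1],X[:,2]]
def f(p):
    r=[proj(T,W(p,[x for _,x in A]))-[t(a) for a,_ in A], proj(S,W(p,[x for _,x in B]))-[s(a) for a,_ in B]]
    return np.vstack(r).ravel()
R=least_squares(f,[.55,.1,1.5],loss='soft_l1'); C=R.x
print("cradle",C,np.degrees(C[2])); print(f(C).reshape(-1,2).round(1).tolist())
k,e=tri(T,t((248,193)),S,s((185,33))); print("knob",k,e)
l=W(C,[0,0,k[2]]);print("vee xy",l)
hT=[(487,203),(560,203),(635,225),(608,440),(530,440),(458,425)];hS=[(135,325),(310,303),(328,330),(328,400),(315,432),(150,452),(130,385)]
a=np.linspace(0,2*np.pi,60)
def g(p):
    X=np.vstack([np.c_[.05*np.cos(a),0*a+y,.05*np.sin(a)+.074] for y in(-.07,.07)]); X=W(p,X); o=[]
    for c,h,m in((T,hT,t),(S,hS,s)):
        H=cv2.convexHull(proj(c,X).astype(np.float32)); o+=[cv2.pointPolygonTest(H,tuple(map(float,m(q))),True) for q in h]
    return np.array(o)
D=least_squares(g,[C[0],C[1]-.15,C[2]],diff_step=1e-3).x
cl=np.linalg.inv([[np.cos(C[2]),-np.sin(C[2])],[np.sin(C[2]),np.cos(C[2])]])@(D[:2]-C[:2])
print("drum",D,"in cradle",cl,np.degrees(D[2]-C[2]),g(D).round(1))
E
python3 fit.py
```

```text
cradle [0.56445295 0.15502974 1.37433703] 78.7437114466723
[[-0.5, 0.1], [-0.0, 0.1], [0.1, 0.0], [-0.2, 0.2], [-0.1, 0.4], [-0.3, -1.3], [0.0, -1.7], [1.2, 0.3], [0.2, -0.0], [0.0, 0.6], [-0.9, 2.8], [1.6, 0.3], [-1.1, -3.0]]
knob [0.56555802 0.15585026 0.29671287] 0.001495623957950552
vee xy [[0.56445295 0.15502974 0.29671287]]
drum [0.53765139 0.00237908 1.40990086] in cradle [-0.15494587 -0.00351109] 2.0376570902903604 [-1.2  0.1 -0.6 -0.4 -0.4 -0.9  0.4 -0.3 -0.9  1.5 -1.   0.3  0.5]
```

Request:
drive_tool([
  [[0,0,-0.5,0,0,-1],[0,0,-0.5,0,0,-1],[0,0,-0.5,0,0,-1],[0,0,-0.5,0,0,-1],[0,0,-0.5,0,0,-1],[0,0,-0.5,0,0,-1],[0,0,-0.5,0,0,-1],[0,0,-0.5,0,0,-1],[0,0,-0.5,0,0,-1],[0,0,-0.5,0,0,-1],[0,0,0,0,0,-1],[0,0,0,0,0,-1]],
], gripper=0.6)

```text
time: 1.35
eef_pos: [0.3034, 0.6022, 0.3304]
tool_rot: [-3.134, 0.002, 2.41]
wrist_force: [0.1, -0.6, -0.4]
opening: 0.0513
```

Request:
drive_tool([
  [[0,0,0,0,0,-1],[0,0,0,0,0,-1],[0,0,0,0,0,-1],[0,0,0,0,0,-1],[0,0,0,0,0,-1],[0,0,0,0,0,-0.6],[0,0,0,0,0,0]],
])

```text
time: 2.05
eef_pos: [0.3034, 0.602, 0.3284]
tool_rot: [-3.131, -0.004, 3.024]
wrist_force: [-0.5, 1.0, 0.3]
opening: 0.0511
```

```bash
cat >> h.py <<'E'
CR=np.array([.5645,.1550,0]); CY=1.3743
Rc=Ro.from_euler('z',CY).as_matrix()
def st(target=None,tilt=0):
    o=get_obs(); R=Ro.from_euler('xyz',o["tool_rot"]); p=np.array(o["eef_pos"])
    print("t",round(o["time"],2),"cradle mm",((p-CR)@Rc*1e3).round(1),"world",p.round(4),"F cradle",(np.array(o["wrist_force"])@Rc).round(1),"op",round(o["opening"],4))
    if target is not None:
        want=Ro.from_euler('z',CY+np.pi/2)*Ro.from_euler('x',np.pi)*Ro.from_euler('x',-tilt,degrees=True)
        print("shift units",R.inv().apply(CR+Rc@(np.array(target)/1e3)-p)/.02,"rot units",np.degrees((R.inv()*want).as_rotvec())/6)
E
python3 -c "
from h import *
print(get_obs()['tool_rot']); st([-280,-3,330])"
```

```text
[-3.1313252  -0.00416985  3.02441102]
t 2.05 cradle mm [387.4 343.4 328.4] world [0.3034 0.602  0.3284] F cradle [0.9 0.7 0.3] op 0.0511
shift units [-14.61899847 -34.63697271   0.21704535] rot units [-0.0995745  -0.03590968  0.75759621]
```

Request:
drive_tool([
  [[0,0,0,-0.1,0,0.76],[-0.42,-0.99,0,0,0,0],[-0.42,-0.99,0,0,0,0],[-0.42,-0.99,0,0,0,0],[-0.42,-0.99,0,0,0,0],[-0.42,-0.99,0,0,0,0],[-0.42,-0.99,0,0,0,0],[-0.42,-0.99,0,0,0,0],[-0.42,-0.99,0,0,0,0],[-0.42,-0.99,0,0,0,0],[-0.42,-0.99,0,0,0,0],[-0.42,-0.99,0,0,0,0]],
])

```text
time: 3.25
eef_pos: [0.3476, 0.3622, 0.3249]
tool_rot: [-3.138, -0.005, 2.916]
wrist_force: [1.1, 0.3, -0.6]
opening: 0.0513
```

Request:
drive_tool([
  [[-0.42,-0.99,0,0,0,0],[-0.42,-0.99,0,0,0,0],[-0.42,-0.99,0,0,0,0],[-0.42,-0.99,0,0,0,0],[-0.42,-0.99,0,0,0,0],[-0.42,-0.99,0,0,0,0],[-0.42,-0.99,0,0,0,0],[-0.42,-0.99,0,0,0,0],[-0.42,-0.99,0,0,0,0],[-0.42,-0.99,0,0,0,0],[-0.42,-0.99,0,0,0,0],[-0.42,-0.99,0,0,0,0]],
])

```text
time: 4.45
eef_pos: [0.3887, 0.0966, 0.325]
tool_rot: [-3.138, -0.004, 2.887]
wrist_force: [0.6, 0.6, -0.3]
opening: 0.0511
```

```bash
python3 -c "
from h import *
print(get_obs()['tool_rot']); st([-280,-3,330],0)"
```

```text
[-3.13789    -0.00428894  2.88738515]
t 4.45 cradle mm [-91.6 161.  325. ] world [0.3887 0.0966 0.325 ] F cradle [ 0.7 -0.5 -0.3] op 0.0511
shift units [-8.72826563 -8.93471012 -0.25259024] rot units [-0.03416602 -0.04196524 -0.55102381]
```

Request:
drive_tool([
  [[-0.8,-0.82,0,0,0,-0.06],[-0.8,-0.82,0,0,0,-0.06],[-0.8,-0.82,0,0,0,-0.06],[-0.8,-0.82,0,0,0,-0.06],[-0.8,-0.82,0,0,0,-0.06],[-0.8,-0.82,0,0,0,-0.06],[-0.8,-0.82,0,0,0,-0.06],[-0.8,-0.82,0,0,0,-0.06],[-0.8,-0.82,0,0,0,-0.06],[-0.8,-0.82,0,0,0,-0.06],[-0.8,-0.82,0,0,0,0]],
])

```text
time: 5.55
eef_pos: [0.526, -0.0562, 0.3258]
tool_rot: [-3.101, 0.006, 2.828]
wrist_force: [-0.1, 0.3, 0.3]
opening: 0.0516
```

Request:
drive_tool([
  [[0,0,0,-1,0,0],[0,0,0,-1,0,0],[0,0,0,-1,0,0],[0,0,0,-1,0,0],[0,0,0,-1,0,0],[0,0,0,0,0,0]],
])

```text
time: 6.15
eef_pos: [0.5405, 0.0019, 0.3371]
tool_rot: [2.674, -0.016, 2.741]
wrist_force: [0.1, -1.2, -0.5]
opening: 0.0514
```

```bash
python3 -c "
from h import *
st([-260,-3,110],30)
snap('side','s1')"
```

```text
t 6.15 cradle mm [-154.9   -6.3  337.1] world [0.5405 0.0019 0.3371] F cradle [-1.1 -0.4 -0.5] op 0.0514
shift units [-1.08316283 -9.73645997  7.78584425] rot units [-0.51757909  0.79077724 -1.78406276]
```

View pics/s1.png

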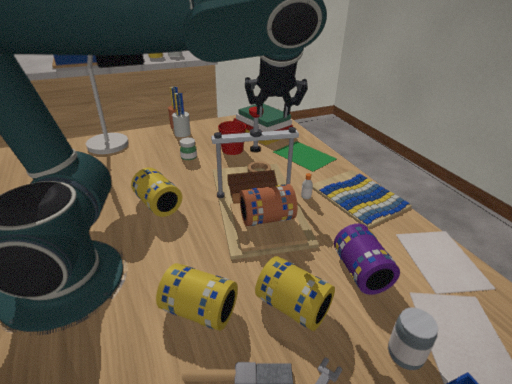

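Request:
drive_tool([
  [[-0.13,-0.8,-0.2,-0.1,0.15,-0.25],[-0.13,-0.8,-0.2,-0.1,0.15,-0.25],[-0.13,-0.8,-0.2,-0.1,0.15,-0.25],[-0.13,-0.8,-0.2,-0.1,0.15,-0.25],[-0.13,-0.8,-0.2,-0.1,0.15,-0.25],[-0.13,-0.8,-0.2,-0.05,0.1,-0.25],[-0.13,-0.8,-0.2,-0.05,0,-0.25],[-0.13,-0.8,-0.2,0,0,-0.1],[0,0,0,0,0,0]],
])

```text
time: 7.1
eef_pos: [0.5348, -0.0078, 0.3612]
tool_rot: [2.686, -0.091, 2.779]
wrist_force: [-0.1, 0.2, -0.5]
opening: 0.0511
```

```bash
python3 -c "
from h import *
st([-265,-3,120],30)"
```

```text
t 7.1 cradle mm [-165.4   -2.7  361.2] world [ 0.5348 -0.0078  0.3612] F cradle [ 0.2  0.1 -0.5] op 0.0511
shift units [-1.93352833 -9.66053475  8.55451786] rot units [-0.57203434 -0.0237856  -1.80502179]
```

```bash
python3 -c "
from h import *
o=get_obs();print(o['q'].round(3),o['dq'].round(2))"
```

```text
[-0.307 -0.21   1.598  0.473  1.792 -2.968] [ 0.01 -0.   -0.    0.01 -0.   -0.  ]
```

```bash
sed -i "s/want=.*/want=Ro.from_euler('z',CY-np.pi\/2)*Ro.from_euler('x',np.pi)*Ro.from_euler('x',tilt,degrees=True)/" h.py; python3 -c "
from h import *
st([-265,-3,120],30);st([-265,-3,120],0)"
```

```text
t 7.1 cradle mm [-165.4   -2.7  361.2] world [ 0.5348 -0.0078  0.3612] F cradle [ 0.2  0.1 -0.5] op 0.0511
shift units [-1.93352833 -9.66053475  8.55451786] rot units [-0.03521428  0.84688955 28.1825058 ]
t 7.1 cradle mm [-165.4   -2.7  361.2] world [ 0.5348 -0.0078  0.3612] F cradle [ 0.2  0.1 -0.5] op 0.0511
shift units [-1.93352833 -9.66053475  8.55451786] rot units [-0.72716536 -6.48957528 27.49834455]
```

Request:
drive_tool([
  [[0,0,0,0,0.03,1],[0,0,0,0,0.03,1],[0,0,0,0,0.03,1],[0,0,0,0,0.03,1],[0,0,0,0,0.03,1],[0,0,0,0,0.03,1],[0,0,0,0,0.03,1],[0,0,0,0,0.03,1],[0,0,0,0,0.03,1],[0,0,0,0,0.03,1],[0,0,0,0,0.03,1],[0,0,0,0,0.03,1]],
])

```text
time: 8.3
eef_pos: [0.5336, -0.009, 0.3607]
tool_rot: [3.133, -0.491, 1.457]
wrist_force: [-0.4, -0.1, 0.2]
opening: 0.0511
```

Request:
drive_tool([
  [[0,0,0,0,0.03,1],[0,0,0,0,0.03,1],[0,0,0,0,0.03,1],[0,0,0,0,0.03,1],[0,0,0,0,0.03,1],[0,0,0,0,0.03,1],[0,0,0,0,0.03,1],[0,0,0,0,0.03,1],[0,0,0,0,0.03,1],[0,0,0,0,0.03,1],[0,0,0,0,0.03,1],[0,0,0,0,0.03,1]],
])

```text
time: 9.5
eef_pos: [0.5323, -0.01, 0.3597]
tool_rot: [-2.643, -0.155, 0.096]
wrist_force: [-1.1, -0.5, 0.6]
opening: 0.0514
```

```bash
python3 -c "
from h import *
st([-275,-3,250],30);print(get_obs()['q'].round(2))"
```

```text
t 9.5 cradle mm [-168.1   -0.6  359.7] world [ 0.5323 -0.01    0.3597] F cradle [-0.7  0.9  0.6] op 0.0514
shift units [-2.25423585  7.01129499  2.10336128] rot units [0.0216454  0.08300322 3.14648751]
[-0.34 -0.21  1.61  0.53  1.8  -0.37]
```

Request:
drive_tool([
  [[0,0,0,0,0.03,1],[0,0,0,0,0.03,1],[0,0,0,0,0.03,1],[0,0,0,0,0,0.2],[0,0.92,0.26,0,0,0],[0,0.92,0.26,0,0,0],[0,0.92,0.26,0,0,0],[0,0.92,0.26,0,0,0],[0,0.92,0.26,0,0,0],[0,0.92,0.26,0,0,0],[0,0.92,0.26,0,0,0],[0,0.92,0.26,0,0,0]],
])

```text
time: 10.7
eef_pos: [0.508, -0.1177, 0.2482]
tool_rot: [-2.621, -0.004, -0.199]
wrist_force: [-0.0, 0.5, -0.7]
opening: 0.0509
```

```bash
python3 -c "
from h import *
st([-265,-3,80],30);print(get_obs()['q'].round(2))"
```

```text
t 10.7 cradle mm [-278.5    2.2  248.2] world [ 0.508  -0.1177  0.2482] F cradle [ 0.5  0.1 -0.7] op 0.0509
shift units [0.21900547 3.59822899 7.63316682] rot units [ 0.02927051 -0.0479869   0.00199481]
[-0.54 -0.17  1.75  0.49  1.72 -0.31]
```

```bash
python3 -c "
from h import *
c=calibration('top')
for q in [(513,315),(540,362),(598,271),(620,310),(497,210),(503,160)]:
  for z in (.03,.08): print(q,z,((onz(c,q[0]*.64,q[1]*.64,z)-CR)@Rc*1e3).round(0))
"
```

```text
(513, 315) 0.03 [-366.   16.   30.]
(513, 315) 0.08 [-359.   24.   80.]
(540, 362) 0.03 [-421.   84.   30.]
(540, 362) 0.08 [-412.   90.   80.]
(598, 271) 0.03 [-494.  -83.   30.]
(598, 271) 0.08 [-482.  -70.   80.]
(620, 310) 0.03 [-539.  -24.   30.]
(620, 310) 0.08 [-524.  -14.   80.]
(497, 210) 0.03 [-312. -155.   30.]
(497, 210) 0.08 [-308. -139.   80.]
(503, 160) 0.03 [-309. -245.   30.]
(503, 160) 0.08 [-304. -224.   80.]
```

Request:
drive_tool([
  [[0.04,0.25,0.98,0,0,0],[0.04,0.25,0.98,0,0,0],[0.04,0.25,0.98,0,0,0],[0.04,0.25,0.98,0,0,0],[0.04,0.25,0.98,0,0,0],[0.04,0.25,0.98,0,0,0],[0,0.27,0.8,0,0,0],[0,0.27,0.8,0,0,0],[0,0.27,0.8,0,0,0],[0,0.2,0.6,0,0,0],[0,0,0,0,0,0]],
])

```text
time: 11.8
eef_pos: [0.5216, -0.0757, 0.0597]
tool_rot: [-2.622, -0.015, -0.179]
wrist_force: [0.4, -0.1, 0.3]
opening: 0.0508
```

```bash
python3 -c "
from h import *
st([-212,-3,47],30)
im=snap('side','s2')
cv2.imwrite('pics/s2c.png',cv2.resize(im[120:300,190:350,::-1],None,fx=3.3,fy=3.3,interpolation=2))"
```

```text
t 11.8 cradle mm [-234.6   -3.    59.7] world [ 0.5216 -0.0757  0.0597] F cradle [ 0.  -0.4  0.3] op 0.0508
shift units [ 0.01160626 -0.66597854  1.11089494] rot units [ 0.03913806 -0.0449248   0.21757185]
```

View pics/s2c.png

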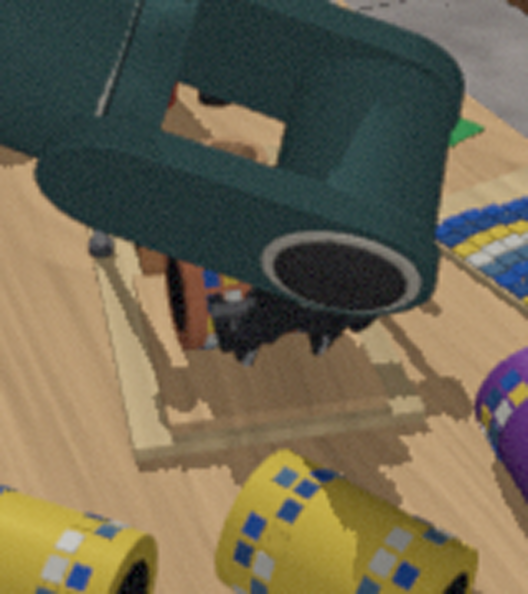

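Request:
drive_tool([
  [[0,0.08,0.65,0,0,0.2],[0,0,0,0,0,0],[0,-0.13,0.075,0,0,0],[0,-0.13,0.075,0,0,0],[0,-0.13,0.075,0,0,0],[0,-0.13,0.075,0,0,0],[0,-0.1,0.05,0,0,0]],
])

```text
time: 12.55
eef_pos: [0.5275, -0.0564, 0.0507]
tool_rot: [-2.623, -0.01, -0.199]
wrist_force: [0.6, 0.2, 0.3]
opening: 0.0514
```

```bash
python3 -c "
from h import *
st([-209,-3,47],30)"
```

```text
t 12.55 cradle mm [-214.5   -5.    50.7] world [ 0.5275 -0.0564  0.0507] F cradle [ 0.3 -0.5  0.3] op 0.0514
shift units [-0.10111568 -0.14856644  0.2968558 ] rot units [ 0.04738608 -0.08988716  0.02926895]
```

Request:
drive_tool([
  [[0,-0.1,0.06,0,0,0],[0,-0.1,0.05,0,0,0],[0,-0.2,-0.08,0,0,0],[0,-0.21,-0.08,0,0,0],[0,-0.22,-0.07,0,0,0],[0,-0.23,-0.07,0,0,0],[0,-0.24,-0.06,0,0,0]],
])

```text
time: 13.25
eef_pos: [0.5316, -0.0349, 0.0695]
tool_rot: [-2.623, -0.01, -0.199]
wrist_force: [0.4, -0.3, 0.3]
opening: 0.0508
```

```bash
python3 -c "
from h import *
st([-209,-3,47],30)
c=calibration('top')
im=snap('top','t3'); cv2.imwrite('pics/t3c.png',cv2.resize(im[90:250,105:315,::-1],None,fx=3.8,fy=3.75,interpolation=2))"
```

```text
t 13.25 cradle mm [-192.7   -4.8   69.5] world [ 0.5316 -0.0349  0.0695] F cradle [-0.2 -0.5  0.3] op 0.0508
shift units [-0.10151237  1.26390314  0.57105775] rot units [ 0.04714388 -0.09043689  0.02914462]
```

View pics/t3c.png

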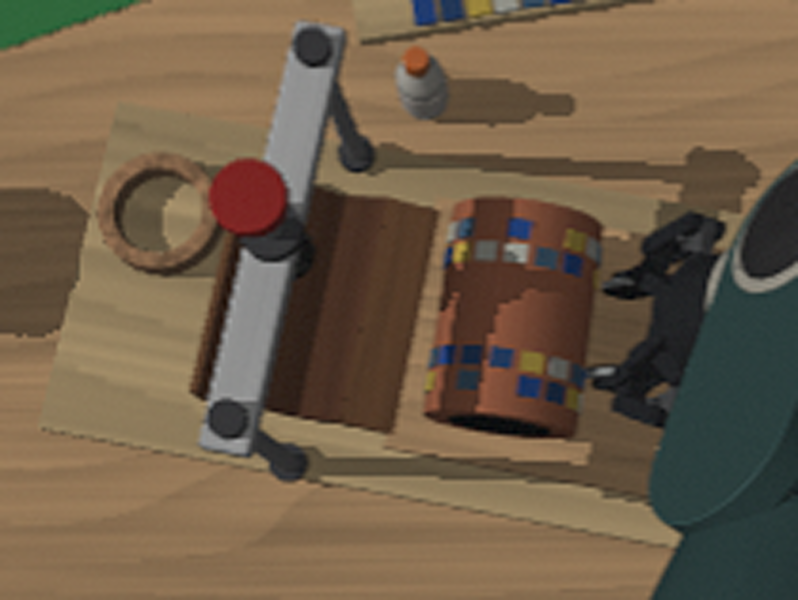

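Request:
drive_tool([
  [[0,-0.26,-0.05,0,0,0],[0,-0.27,-0.04,0,0,0],[0,-0.28,-0.03,0,0,0],[0,-0.29,-0.02,0,0,0],[0,-0.3,-0.01,0,0,0],[0,-0.3,0,0,0,0],[0,-0.28,0.01,0,0,0],[0,-0.2,0.01,0,0,0],[0,-0.1,0.01,0,0,0],[0,0,0,0,0,0]],
])

```text
time: 14.3
eef_pos: [0.5399, 0.007, 0.0973]
tool_rot: [-2.623, -0.011, -0.198]
wrist_force: [0.2, -0.7, -0.2]
opening: 0.0514
```

```bash
cat > drum.py <<'E'
from h import *
import sys
from scipy.optimize import minimize
c=calibration('top'); im=snap('top',sys.argv[1])
m=(cv2.inRange(cv2.cvtColor(im,cv2.COLOR_RGB2HSV),(0,90,50),(14,200,255)))
# centroid of terracotta region restricted to deck area, scanned over cradle x: project deck grid at z=.105
a=np.linspace(0,2*np.pi,60)
def hull(x,y,w,z):
    X=np.vstack([np.c_[.05*np.cos(a),0*a+q,.05*np.sin(a)] for q in(-.07,.07)])@Ro.from_euler('z',w).as_matrix().T+[x,y,z]
    return cv2.convexHull(proj(c,CR+X@Rc.T).astype(np.float32))
z=float(sys.argv[2])/1e3 if len(sys.argv)>2 else .074
best=[]
g=im.astype(int); red=((g[:,:,0]-g[:,:,2]>35)&(g[:,:,0]-g[:,:,1]>28)).astype(float)
for x in np.arange(-.17,.03,.002):
    k=np.zeros(red.shape,np.uint8); cv2.fillConvexPoly(k,hull(x,-.003,0,z).round().astype(np.int32),1)
    best.append((red[k>0].mean(),x))
print("drum x est mm, score:",[(round(b*1e3),round(s,3)) for s,b in sorted(best)[-3:]])
st([0,0,0],30)
E
python3 drum.py t4; cd pics; python3 -c "
import cv2;im=cv2.imread('t4.png');cv2.imwrite('t4c.png',cv2.resize(im[90:250,105:315],None,fx=2,fy=2,interpolation=2))"
```

```text
drum x est mm, score: [(-84, np.float64(0.478)), (-86, np.float64(0.479)), (-94, np.float64(0.48))]
t 14.35 cradle mm [-150.1   -4.8   97.2] world [0.5399 0.0069 0.0972] F cradle [ 0.4 -0.1 -1.2] op 0.0509
shift units [-0.29991582 -4.10930523  7.93961618] rot units [ 0.04648349 -0.09541363  0.04050237]
```

View pics/t4c.png

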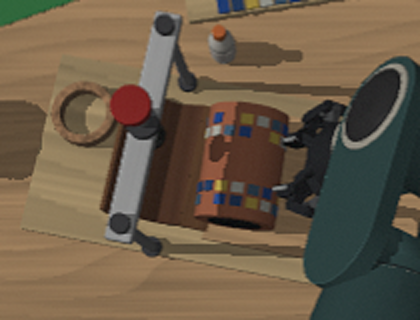

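The drum has rolled about 52 mm to cradle x ≈ -103, and the forces are near zero. I back off and lower the fingers for the second stroke.

Request:
drive_tool([
  [[0,0.43,-0.25,0,0,0],[0,0.43,-0.25,0,0,0],[0,0.1,-0.06,0,0,0],[0,0.3,0.5,0,0,0],[0,0.3,0.5,0,0,0],[0,0.3,0.5,0,0,0],[0,0.25,0.5,0,0,0],[0,0,0,0,0,0]],
])

```text
time: 15.15
eef_pos: [0.5346, -0.0179, 0.0454]
tool_rot: [-2.623, -0.008, -0.199]
wrist_force: [0.2, 0.5, -0.2]
opening: 0.0515
```

```bash
python3 drum.py t5; cd pics; python3 -c "
import cv2;im=cv2.imread('t5.png');cv2.imwrite('t5c.png',cv2.resize(im[90:250,105:315],None,fx=3.8,fy=3.75,interpolation=2))"
```

```text
drum x est mm, score: [(-84, np.float64(0.47)), (-82, np.float64(0.47)), (-86, np.float64(0.471))]
t 15.2 cradle mm [-175.5   -4.7   46.2] world [ 0.5349 -0.018   0.0462] F cradle [-0.1 -0.5 -0.1] op 0.0515
shift units [-0.28001711 -6.47406543  6.35406243] rot units [ 0.04657642 -0.08735373  0.02024666]
```

View pics/t5c.png

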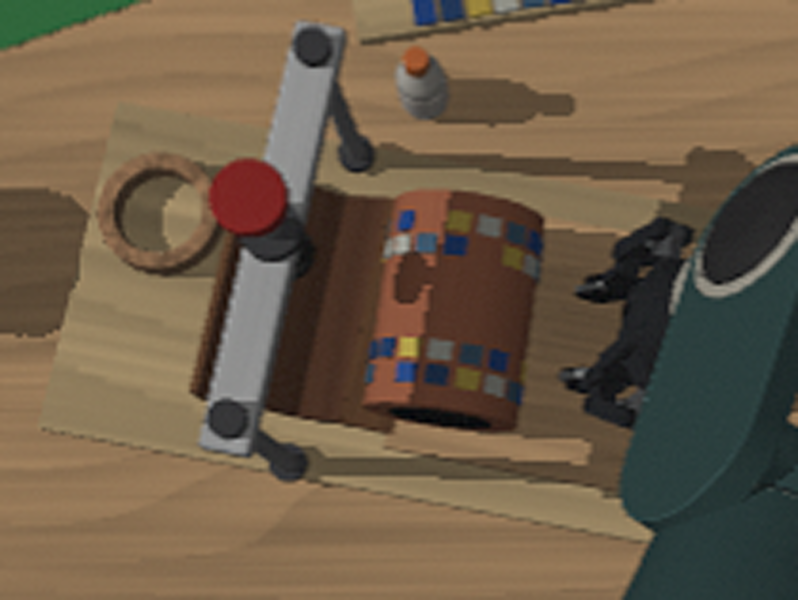

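Request:
drive_tool([
  [[0,-0.2,0.08,0,0,0],[0,-0.2,0.08,0,0,0],[0,-0.2,0.08,0,0,0],[0,-0.15,0.06,0,0,0],[0,-0.1,0.04,0,0,0],[0,-0.15,0.04,0,0,0],[0,-0.2,-0.08,0,0,0],[0,-0.21,-0.08,0,0,0],[0,-0.22,-0.08,0,0,0],[0,-0.23,-0.07,0,0,0],[0,-0.24,-0.07,0,0,0]],
])

```text
time: 16.3
eef_pos: [0.5433, 0.021, 0.0707]
tool_rot: [-2.623, -0.012, -0.199]
wrist_force: [-0.3, -2.1, -0.8]
opening: 0.051
```

```bash
python3 drum.py t6
```

```text
drum x est mm, score: [(-70, np.float64(0.477)), (-68, np.float64(0.477)), (-66, np.float64(0.478))]
t 16.35 cradle mm [-135.2   -5.6   71.4] world [0.5436 0.0213 0.0714] F cradle [-0.3 -0.7  0.4] op 0.0511
shift units [-0.33983259 -4.10147463  6.44588124] rot units [ 0.04538134 -0.11276286  0.04085324]
```

Request:
drive_tool([
  [[0,-0.27,-0.09,0,0,0],[0,-0.29,-0.1,0,0,0],[0,-0.3,-0.09,0,0,0],[0,-0.3,-0.08,0,0,0],[0,-0.31,-0.07,0,0,0],[0,-0.32,-0.06,0,0,0]],
])

```text
time: 16.95
eef_pos: [0.5487, 0.0489, 0.0996]
tool_rot: [-2.623, -0.012, -0.199]
wrist_force: [-0.6, -1.1, 0.2]
opening: 0.0509
```

```bash
python3 drum.py t7; cd pics; python3 -c "
import cv2;im=cv2.imread('t7.png');cv2.imwrite('t7c.png',cv2.resize(im[90:250,105:315],None,fx=3.8,fy=3.75,interpolation=2))"
```

```text
drum x est mm, score: [(-48, np.float64(0.477)), (-54, np.float64(0.478)), (-50, np.float64(0.478))]
t 17.0 cradle mm [-106.5   -5.4  100.4] world [0.549  0.0495 0.1004] F cradle [-0.2 -0.2  0.6] op 0.0509
shift units [-0.34873973 -2.13717426  6.99793344] rot units [ 0.04582655 -0.11729002  0.04256204]
```

View pics/t7c.png

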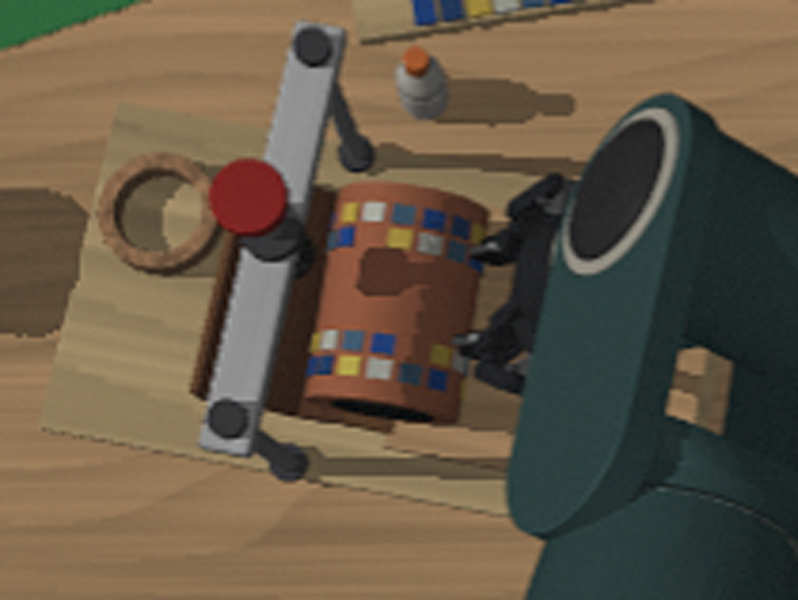

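Request:
drive_tool([
  [[0,-0.33,-0.03,0,0,0],[0,-0.34,-0.02,0,0,0],[0,-0.34,0,0,0,0],[0,-0.34,0.02,0,0,0],[0,-0.34,0.04,0,0,0],[0,-0.33,0.06,0,0,0],[0,-0.33,0.08,0,0,0],[0,-0.32,0.1,0,0,0],[0,-0.25,0.1,0,0,0],[0,0,0,0,0,0]],
])

```text
time: 18.0
eef_pos: [0.5604, 0.1087, 0.1287]
tool_rot: [-2.62, -0.014, -0.197]
wrist_force: [0.4, -0.3, 0.7]
opening: 0.0511
```

```bash
python3 drum.py t8 80; cd pics; python3 -c "
import cv2;im=cv2.imread('t8.png');cv2.imwrite('t8c.png',cv2.resize(im[90:250,105:315],None,fx=3.8,fy=3.75,interpolation=2))"
```

```text
drum x est mm, score: [(8, np.float64(0.427)), (2, np.float64(0.427)), (6, np.float64(0.427))]
t 18.05 cradle mm [-46.4  -5.  128.5] world [0.5604 0.1085 0.1285] F cradle [-0.4 -0.5 -0. ] op 0.0514
shift units [-0.34117495  1.18281435  6.72494291] rot units [ 0.02408243 -0.11658764  0.06274429]
```

View pics/t8c.png

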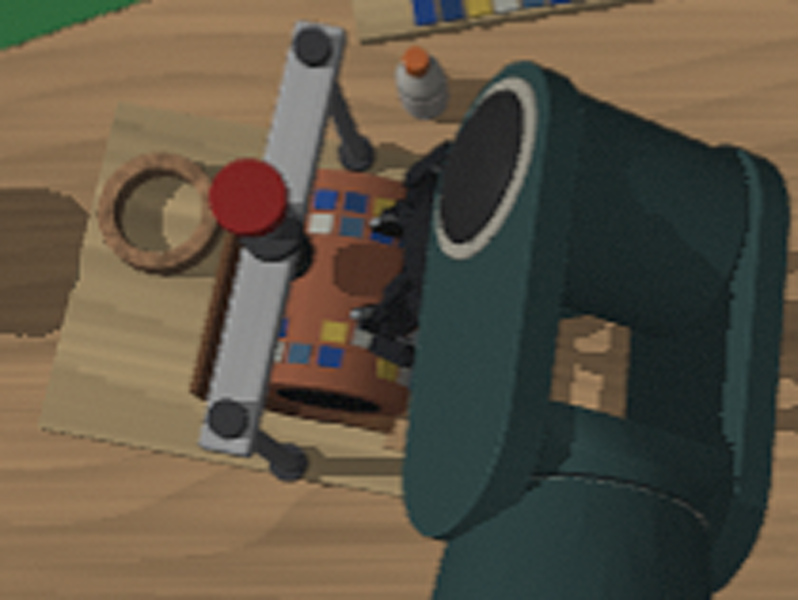

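```bash
cat > hole.py <<'E'
from h import *
import sys
c=calibration('top')
def hole(f,lo,hi,z=74):
    im=cv2.imread(f'pics/{f}.png').astype(int); k=(im.max(2)<38).astype(np.uint8)
    # region: cradle y 45..95 at z
    n,l,s,ct=cv2.connectedComponentsWithStats(k,connectivity=8)
    for i in range(1,n):
        if s[i,4]<12: continue
        P=((onz(c,*ct[i],z/1e3)-CR)@Rc*1e3)
        if lo<P[0]<hi and 35<P[1]<105: print(f,ct[i].round(1),"bbox",s[i],P.round(1))
if __name__=="__main__":
    for f,z in (("top0",74),("t3",74),("t4",74),("t5",74),("t6",74),("t7",79),("t8",86)): hole(f,-200,40,z)
E
python3 hole.py
```

```text
top0 [244.9 204.2] bbox [232 202  27   6  92] [-159.5   66.6   74. ]
t3 [235.8 203. ] bbox [223 201  27   5  87] [-137.1   67.9   74. ]
t4 [222.  201.3] bbox [209 199  27   6  91] [-102.8   69.9   74. ]
t5 [220.2 201. ] bbox [207 199  27   5  86] [-98.5  69.9  74. ]
t6 [212.9 200.1] bbox [200 198  27   6  85] [-80.4  70.9  74. ]
t7 [205.  199.1] bbox [192 197  27   6  75] [-61.5  72.7  79. ]
t8 [191.4 196.4] bbox [178 194  27   6  91] [-28.6  73.1  86. ]
```

Request:
drive_tool([
  [[0,0,0,0,0,0],[0,0,0,0,0,0]],
])

```text
time: 18.25
eef_pos: [0.5603, 0.1087, 0.1279]
tool_rot: [-2.621, -0.013, -0.197]
wrist_force: [-0.2, -0.7, 0.5]
opening: 0.0507
```

```bash
python3 -c "
from hole import *
snap('top','t9');hole('t9',-200,60,86);hole('t9',-200,60,76);st()"
```

```text
t9 [182.6 196.1] bbox [175 194  17   5  49] [-7.3 76.3 86. ]
t9 [182.6 196.1] bbox [175 194  17   5  49] [-5.4 75.1 76. ]
t 18.3 cradle mm [-46.3  -4.9 127.9] world [0.5602 0.1086 0.1279] F cradle [-0.8 -0.5 -0.4] op 0.0513
```

Request:
drive_tool([
  [[0,0.2,-0.4,0,0,0],[0,0.3,-0.6,0,0,0],[0,0.4,-0.7,0,0,0],[0,0.4,-0.7,0,0,0],[0,0.4,-0.7,0,0,0],[0,0.4,-0.7,0,0,0],[0,0,0,0,0,0]],
])

```text
time: 19.0
eef_pos: [0.5437, 0.0278, 0.1778]
tool_rot: [-2.622, -0.015, -0.199]
wrist_force: [0.1, -0.4, 1.0]
opening: 0.0512
```

```bash
python3 -c "
from hole import *
im=snap('top','t10');hole('t10',-200,60,76);st([-90,-5,340],0)
sd=snap('side','s10')
a=cv2.resize(im[90:250,125:285,::-1],(400,400),interpolation=2);b=cv2.resize(sd[110:240,200:330,::-1],(400,400),interpolation=2)
cv2.imwrite('pics/c10.png',np.hstack([a,b]))"
```

```text
t10 [183.1 196. ] bbox [176 193  18   6  52] [-6.7 74.6 76. ]
t 19.05 cradle mm [-128.2   -4.3  177.2] world [0.5437 0.0285 0.1772] F cradle [ 0.5 -0.4  0.2] op 0.0515
shift units [ 0.14707184 -5.70140748 -6.11222765] rot units [-4.96771285 -0.13658139  0.0146697 ]
```

Request:
drive_tool([
  [[0,-0.51,-0.89,0,0,0],[0,-0.51,-0.89,0,0,0],[0,-0.51,-0.89,0,0,0],[0,-0.51,-0.89,0,0,0],[0,-0.51,-0.89,0,0,0],[0,-0.51,-0.89,0,0,0],[0,-0.51,-0.89,0,0,0],[0,-0.4,-0.7,0,0,0]],
], gripper=0)

```text
time: 19.9
eef_pos: [0.5405, 0.0332, 0.3352]
tool_rot: [-2.62, -0.002, -0.194]
wrist_force: [-0.2, -0.0, 0.2]
opening: 0.0001
```

Request:
drive_tool([
  [[0,0,0,-0.8,0,0],[0,0,0,-0.8,0,0],[0,0,0,-0.8,0,0],[0,0,0,-0.8,0,0],[0,0,0,-0.8,0,0],[0,0,0,-0.6,0,0],[0,0,0,-0.2,-0.1,0],[0,0,0,0,0,0]],
])

```text
time: 20.7
eef_pos: [0.5412, 0.0353, 0.3358]
tool_rot: [-3.141, 0.01, -0.192]
wrist_force: [-0.5, -0.1, 0.2]
opening: -0.0001
```

```bash
python3 -c "
from h import *
st(list((np.array([.5652,.1556,.325])-CR)@Rc*1e3),0)"
```

```text
t 20.7 cradle mm [-122.    -0.5  335.8] world [0.5412 0.0353 0.3358] F cradle [-0.2  0.5  0.2] op -0.0001
shift units [ 0.0323197  -6.13538098  0.54389225] rot units [-0.0074513   0.09090807  0.03814041]
```

View pics/c10.png

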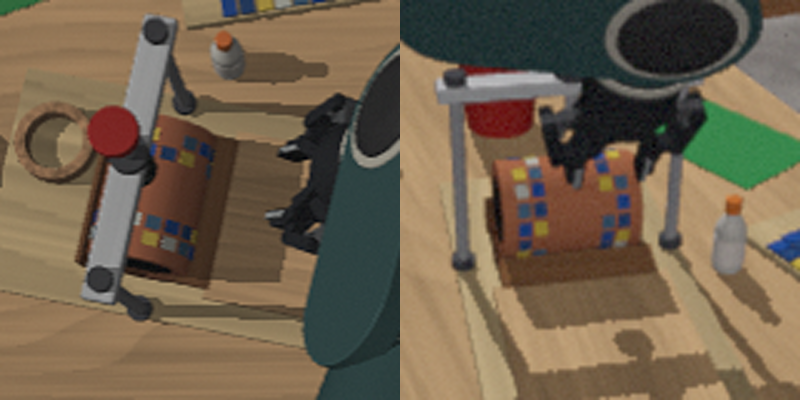

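The drum lies seated in the vee, about midway between the posts. Next I move over the knob.

Request:
drive_tool([
  [[0,-0.85,0,0,0,0],[0,-0.85,0,0,0,0],[0,-0.85,0,0,0,0],[0,-0.85,0,0,0,0],[0,-0.85,0,0,0,0],[0,-0.85,0,0,0,0],[0,-0.3,0,0,0,0],[0,0,0,0,0,0]],
])

```text
time: 21.5
eef_pos: [0.5632, 0.1469, 0.3346]
tool_rot: [-3.134, 0.014, -0.195]
wrist_force: [-0.1, -0.4, 0.5]
opening: -0.0
```

```bash
python3 -c "
from h import *
st(list((np.array([.5652,.1556,.303])-CR)@Rc*1e3),0)"
```

```text
t 21.5 cradle mm [-8.100e+00 -3.000e-01  3.346e+02] world [0.5632 0.1469 0.3346] F cradle [-0.4  0.   0.5] op -0.0
shift units [ 0.03363585 -0.43135751  1.58125792] rot units [-0.07236835  0.13025878  0.01828924]
```

Request:
drive_tool([
  [[0.03,-0.4,0,-0.07,0.13,0],[0,0,0.6,0,0,0],[0,0,0.5,0,0,0],[0,0,0.2,0,0,0],[0,0,0,0,0,0]],
])

```text
time: 22.0
eef_pos: [0.5653, 0.1541, 0.3056]
tool_rot: [3.141, -0.001, -0.196]
wrist_force: [0.1, 0.5, -0.5]
opening: 0.0
```

```bash
python3 -c "
from h import *
st(list((np.array([.5652,.1556,.303])-CR)@Rc*1e3),0)"
```

```text
t 22.0 cradle mm [ -0.8  -1.  305.6] world [0.5653 0.1541 0.3056] F cradle [ 0.5  0.  -0.5] op 0.0
shift units [-0.02047971 -0.07442299  0.12800236] rot units [ 0.00949821 -0.00494199  0.00893853]
```

Request:
drive_tool([
  [[0,0,0.1,0,0,0],[0,0,0.1,0,0,0],[0,0,0.1,0,0,0]],
])

```text
time: 22.3
eef_pos: [0.5654, 0.1535, 0.2996]
tool_rot: [3.141, -0.001, -0.196]
wrist_force: [-0.0, 0.5, -1.0]
opening: -0.0
```

Request:
drive_tool([
  [[0,0,0.1,0,0,0],[0,0,0.1,0,0,0]],
])

```text
time: 22.5
eef_pos: [0.5655, 0.1535, 0.2965]
tool_rot: [3.141, -0.002, -0.196]
wrist_force: [-3.4, -1.8, 11.4]
opening: -0.0
```

Request:
drive_tool([
  [[0,0,0.1,0,0,0],[0,0,0.1,0,0,0]],
])

```text
time: 22.7
eef_pos: [0.5655, 0.1534, 0.2952]
tool_rot: [-3.14, -0.005, -0.196]
wrist_force: [-4.7, -1.2, 11.6]
opening: 0.0
```

Request:
drive_tool([
  [[0,0,0.2,0,0,0],[0,0,0.2,0,0,0],[0,0,0.2,0,0,0],[0,0,0.2,0,0,0]],
])

```text
time: 23.1
eef_pos: [0.5656, 0.1535, 0.2855]
tool_rot: [-3.138, -0.012, -0.196]
wrist_force: [-4.7, -1.7, 12.3]
opening: 0.0002
```

Request:
drive_tool([
  [[0,0,0.2,0,0,0],[0,0,0.2,0,0,0],[0,0,0.15,0,0,0]],
])

```text
time: 23.4
eef_pos: [0.5656, 0.1535, 0.2789]
tool_rot: [-3.136, -0.016, -0.196]
wrist_force: [-4.9, -0.7, 11.0]
opening: 0.0003
```

```bash
python3 -c "
from h import *
st(list((np.array([.5652,.1550,.26])-CR)@Rc*1e3),0)"
```

```text
t 23.4 cradle mm [ -1.3  -1.4 278.9] world [0.5656 0.1535 0.2789] F cradle [-1.6  4.6 11. ] op 0.0003
shift units [-0.04830662 -0.0666148   0.94514985] rot units [-0.05469228 -0.15208452  0.00229986]
```

Request:
drive_tool([
  [[0,0,0.16,-0.03,-0.05,0],[0,0,0.16,-0.03,-0.05,0],[0,0,0.16,-0.03,-0.05,0],[0,0,0.16,-0.03,-0.05,0]],
])

```text
time: 23.8
eef_pos: [0.5656, 0.1535, 0.2723]
tool_rot: [3.137, -0.001, -0.196]
wrist_force: [-4.9, -1.6, 11.6]
opening: 0.0001
```

Request:
drive_tool([
  [[0,0,0.15,-0.01,-0.05,0],[0,0,0.15,-0.01,-0.05,0]],
])

```text
time: 24.0
eef_pos: [0.5656, 0.1535, 0.2692]
tool_rot: [3.136, 0.007, -0.196]
wrist_force: [-4.3, -1.0, 11.7]
opening: 0.0002
```

Request:
drive_tool([
  [[0,0,0.13,-0.01,-0.05,0]],
])

```text
time: 24.1
eef_pos: [0.5656, 0.1535, 0.2681]
tool_rot: [3.136, 0.011, -0.196]
wrist_force: [-3.9, -0.9, 10.9]
opening: 0.0001
```

Request:
drive_tool([
  [[0,0,0.13,-0.01,-0.05,0]],
])

```text
time: 24.2
eef_pos: [0.5656, 0.1535, 0.267]
tool_rot: [3.135, 0.015, -0.196]
wrist_force: [-4.8, -0.2, 11.2]
opening: 0.0002
```

Request:
drive_tool([
  [[0,0,0.13,0,0,0]],
])

```text
time: 24.3
eef_pos: [0.5656, 0.1535, 0.2659]
tool_rot: [3.136, 0.014, -0.196]
wrist_force: [-6.3, 0.3, 11.5]
opening: -0.0001
```

Request:
drive_tool([
  [[0,0,0.13,0,0,0]],
])

```text
time: 24.4
eef_pos: [0.5656, 0.1535, 0.2647]
tool_rot: [3.136, 0.013, -0.196]
wrist_force: [-4.2, -1.1, 10.0]
opening: -0.0
```

Request:
drive_tool([
  [[0,0,0.13,0,0,0]],
])

```text
time: 24.5
eef_pos: [0.5657, 0.1535, 0.2636]
tool_rot: [3.137, 0.011, -0.196]
wrist_force: [-5.0, -0.3, 10.5]
opening: 0.0003
```

Request:
drive_tool([
  [[0,0,0.13,0,0,0]],
])

```text
time: 24.6
eef_pos: [0.5656, 0.1535, 0.2625]
tool_rot: [3.138, 0.01, -0.196]
wrist_force: [-4.9, -0.8, 11.0]
opening: -0.0002
```

Request:
drive_tool([
  [[0,0,0.13,0,0,0]],
])

```text
time: 24.7
eef_pos: [0.5657, 0.1535, 0.2614]
tool_rot: [3.138, 0.008, -0.196]
wrist_force: [-5.5, -1.6, 10.2]
opening: 0.0003
```

Request:
drive_tool([
  [[0,0,0.13,0,0,0]],
])

```text
time: 24.8
eef_pos: [0.5656, 0.1535, 0.2603]
tool_rot: [3.139, 0.007, -0.196]
wrist_force: [-4.4, -1.5, 11.1]
opening: 0.0
```

Request:
drive_tool([
  [[0,0,0.13,0,0,0]],
])

```text
time: 24.9
eef_pos: [0.5656, 0.1535, 0.2592]
tool_rot: [3.14, 0.005, -0.196]
wrist_force: [-3.7, -1.7, 11.5]
opening: 0.0002
```

Request:
drive_tool([
  [[0,0,0.13,0,0,0]],
])

```text
time: 25.0
eef_pos: [0.5656, 0.1535, 0.2581]
tool_rot: [3.14, 0.004, -0.196]
wrist_force: [-4.7, -1.8, 12.0]
opening: 0.0003
```

Request:
drive_tool([
  [[0,0,0.13,0,0,0]],
])

```text
time: 25.1
eef_pos: [0.5656, 0.1535, 0.257]
tool_rot: [3.141, 0.002, -0.196]
wrist_force: [-5.0, -1.9, 11.2]
opening: -0.0002
```

Request:
drive_tool([
  [[0,0,0.13,0,0,0]],
])

```text
time: 25.2
eef_pos: [0.5656, 0.1535, 0.2559]
tool_rot: [3.141, 0.001, -0.196]
wrist_force: [-4.6, -1.4, 11.0]
opening: -0.0001
```

Request:
drive_tool([
  [[0,0,0.13,0,0,0]],
])

```text
time: 25.3
eef_pos: [0.5656, 0.1535, 0.2549]
tool_rot: [-3.141, -0.0, -0.196]
wrist_force: [-5.1, -0.9, 13.9]
opening: -0.0004
```

Request:
drive_tool([
  [[0,0,0.13,0,0,0]],
])

```text
time: 25.4
eef_pos: [0.5657, 0.1535, 0.254]
tool_rot: [-3.141, -0.002, -0.196]
wrist_force: [-6.8, -2.1, 14.5]
opening: -0.0001
```

Request:
drive_tool([
  [[0,0,0.13,0,0,0]],
])

```text
time: 25.5
eef_pos: [0.5657, 0.1535, 0.2534]
tool_rot: [-3.14, -0.004, -0.196]
wrist_force: [-7.1, -1.8, 16.4]
opening: -0.0001
```

Request:
drive_tool([
  [[0,0,0.16,0,0,0]],
])

```text
time: 25.6
eef_pos: [0.5657, 0.1535, 0.2524]
tool_rot: [-3.139, -0.006, -0.196]
wrist_force: [-7.9, -3.3, 18.4]
opening: -0.0002
```

```bash
python3 -c "
from h import *
st()"
```

```text
t 25.6 cradle mm [ -1.3  -1.5 252.4] world [0.5657 0.1535 0.2524] F cradle [-4.8  7.1 18.4] op -0.0002
```

Request:
drive_tool([
  [[0,0,0.12,0,0,0]],
])

```text
time: 25.7
eef_pos: [0.5657, 0.1535, 0.2522]
tool_rot: [-3.138, -0.008, -0.196]
wrist_force: [-8.9, -2.5, 17.6]
opening: 0.0004
```

Request:
drive_tool([
  [[0,0,0,0,0,0],[0,0,-0.05,0,0,0],[0,0,-0.1,0,0,0],[0,0,-0.2,0,0,0],[0,0,-0.6,0,0,0],[0,0,-1,0,0,0],[0,0,-1,0,0,0],[0,0,-1,0,0,0],[0,0,0,0,0,0]],
])

```text
time: 26.6
eef_pos: [0.5649, 0.1533, 0.3379]
tool_rot: [-3.138, -0.009, -0.196]
wrist_force: [-0.1, -0.3, -0.2]
opening: -0.0003
```

```bash
python3 -c "
from hole import *
st(); im=snap('top','t12');hole('t12',-200,60,76);sd=snap('side','s12')
# knob top: red blob in top image, plane z
for n,i,w in(('top0',cv2.imread('pics/top0.png')[:,:,::-1],0),('t12',im,1)):
    h=cv2.cvtColor(np.ascontiguousarray(i),cv2.COLOR_RGB2HSV); m=((h[:,:,1]>180)&((h[:,:,0]<6)|(h[:,:,0]>174))&(h[:,:,2]>70)).astype(np.uint8)
    nn,l,s,ct=cv2.connectedComponentsWithStats(m)
    print(n,[(ct[k].round(1).tolist(),int(s[k,4])) for k in range(1,nn) if s[k,4]>60])
c=calibration('top'); print('expected knob px', proj(c,[[.5655,.1555,.2965],[.5655,.1555,.252]]).round(1))
a=cv2.imread('pics/t10.png').astype(int);b=cv2.imread('pics/t12.png').astype(int)
"
```

```text
t 26.6 cradle mm [ -1.6  -0.7 337.9] world [0.5649 0.1533 0.3379] F cradle [-0.3  0.1 -0.2] op -0.0003
t12 [171.2 181.4] bbox [150 173  35  14  66] [30.  44.2 76. ]
top0 [([169.9, 141.9], 245)]
t12 [([60.7, 153.2], 152), ([170.9, 148.2], 123)]
expected knob px [[170.  141.5]
 [173.9 147.4]]
```

Request:
drive_tool([
  [[0,0.9,0,0,0,0],[0,0.9,0,0,0,0],[0,0.9,0,0,0,0],[0,0.9,0,0,0,0],[0,0.9,0,0,0,0],[0,0.9,0,0,0,0],[0,0.9,0,0,0,0],[0,0.9,0,0,0,0],[0,0.9,0,0,0,0],[0,0.9,0,0,0,0],[0,0,0,0,0,0]],
])

```text
time: 27.8
eef_pos: [0.522, -0.0407, 0.3264]
tool_rot: [3.14, 0.004, -0.2]
wrist_force: [-0.2, 0.8, -0.1]
opening: 0.0
```

```bash
python3 -c "
from hole import *
st(); im=snap('top','t13');hole('t10',-200,60,76);hole('t13',-200,60,76);sd=snap('side','s13')
h=cv2.cvtColor(im,cv2.COLOR_RGB2HSV); m=((h[:,:,1]>180)&((h[:,:,0]<6)|(h[:,:,0]>174))&(h[:,:,2]>70)).astype(np.uint8)
nn,l,s,ct=cv2.connectedComponentsWithStats(m)
print([(ct[k].round(1).tolist(),int(s[k,4])) for k in range(1,nn) if s[k,4]>60])
S=calibration('side');hs=cv2.cvtColor(sd,cv2.COLOR_RGB2HSV);ms=((hs[:,:,1]>180)&((hs[:,:,0]<6)|(hs[:,:,0]>174))&(hs[:,:,2]>70)).astype(np.uint8)
nn,l,s,ct=cv2.connectedComponentsWithStats(ms);print('side',[(ct[k].round(1).tolist(),int(s[k,4])) for k in range(1,nn) if s[k,4]>30],proj(S,[[.5655,.1555,.252]]).round(1))
d=np.abs(cv2.imread('pics/t13.png').astype(int)-cv2.imread('pics/top0.png').astype(int)).max(2)>60
nn,l,s,ct=cv2.connectedComponentsWithStats(d.astype(np.uint8));print('changed',[s[k].tolist() for k in range(1,nn) if s[k,4]>80])
"
```

```text
t 27.8 cradle mm [-200.2    3.5  326.4] world [ 0.522  -0.0407  0.3264] F cradle [ 0.7  0.3 -0.1] op 0.0
t10 [183.1 196. ] bbox [176 193  18   6  52] [-6.7 74.6 76. ]
t13 [183.1 196.1] bbox [175 193  19   6  52] [-6.6 74.7 76. ]
t13 [226.9 212.1] bbox [223 197  17  29 123] [-120.1   94.2   76. ]
[([173.6, 147.9], 225), ([59.2, 155.7], 198)]
side [([238.9, 126.7], 392), ([232.1, 148.1], 201)] [[256.1 123.6]]
changed [[223, 55, 21, 40, 469], [257, 62, 20, 28, 344], [214, 65, 127, 106, 5632], [208, 135, 79, 79, 1864], [185, 140, 11, 16, 89], [166, 143, 18, 15, 108], [245, 160, 16, 11, 91], [176, 169, 14, 25, 199], [233, 177, 34, 25, 338], [267, 182, 23, 19, 134], [208, 182, 118, 100, 4540], [111, 264, 46, 12, 360], [125, 264, 60, 34, 990], [285, 285, 22, 20, 121], [306, 296, 119, 48, 2158], [247, 326, 58, 26, 465], [0, 329, 86, 55, 2459], [298, 342, 182, 34, 2824], [136, 349, 85, 35, 1474]]
```

```bash
python3 -c "
from rig import *
print(close_job())"
```

```text
the job is handed in; nothing more can be done
None
```

The drum is in the vee, clamped by the plunger pad at about 7 to 8 N, and I handed the job in at 27.9 s with the arm clear.

- **Rolling:** I rolled the terracotta drum up the ramp in two rising strokes with the tilted fingers. The wrist force between strokes stayed at about 2 N or less. The drum tipped over the lip and dropped in on its own. The picture then showed it seated, about midway between the posts.
- **Clamping:** I pressed the knob straight down with the shut fingers. The drag was about 11 N, and the pad first touched at a knob height of about 256 mm. I stopped at 252.2 mm, about 3.9 mm further on, with the total push peaking at 18.4 N.
- **Last checks:** After I backed off, the knob stayed at about 252 mm and the drum had not moved. The wrist force was about 0 N.

**Faults and limits:**
- My first tilt drove the last joint to its range limit (-2.968 of -2.97), so I turned the tool half round and carried on.
- On the lip, the fingers ended nearly on top of the drum just as it tipped over.
- While pressing, there was up to about 9 N of sideways force on the knob.
- My drum-end measurement hints that it sits a few mm off centre along the groove. The beam partly hid that end.
- I compared the whole table only by a rough picture difference. It showed changes that I took to be the arm and its shadows.

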